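Switch the ball sorter to its other chute

ROBOT

A 7-joint arm with a two-finger parallel gripper is mounted at the origin on a cart in front of the work surface, level with it; the furniture and walls round the work are solid. World frame = base frame: x ahead of the robot, y to its left, z up, the work surface at z = 0. Lengths are in m, angles in rad, forces in N, time in s.
With the tool pointing down it reaches from about 0.35 to 0.9 m from the base axis. Payload 19.9 kg.
Tool frame: the origin (TCP) lies at the very end of the fingers, on their centre line; the grasp point (between the pads) lies 19 mm behind it (bot.grip_point_offset is the z of the grasp point in the tool frame, in m); z points along the fingers, x is the direction in which the jaws open and shut, and the axes are right-handed (so a half turn about z gives the same grasp; the last joint's range is limited). The gripper opens to 85 mm and grips with 20 to 120 N. Pads are 22 mm wide; open, the fingers measure 114 mm over their backs; the gripper's body (76 mm by 85 mm) begins 54 mm behind the grasp point. The pads swing forward as they close: fully open they stand 13 mm farther back than shut.
Start: joints at [1.23, 0.417, -0.01, 1.614, 0.005, 1.111, -0.053], TCP at [0.184, -0.597, 0.231] pointing down, gripper open.
Joint ranges: [-2.81, 2.81], [-0.39, 2.02], [-1.27, 1.25], [0.06, 2.57], [-1.19, 4.33], [0.19, 2], [-2.82, 2.82]. Speed limits (rad/s): [1.89, 1.89, 2.39, 2.39, 3.01, 3.01, 3.01].

INTERFACE

Orientations are given as [roll, pitch, yaw] about the fixed x, y, z axes, in that order (R = Rz(yaw) Ry(pitch) Rx(roll)).
In Python, from workcell import bot, viewer gives the robot as it stands.
- The arm moves only by the shell command python3 -m jog 'ROWS' [OPENING] [FORCE]. ROWS is JSON, a list of rows, each an object with "slide": the shift along the tool's x, y, z in m, a list of three; "roll": the turn about the tool's z in rad. A call has 1 to 8 rows; each row shifts and turns the pose as measured when the row begins, along the tool's axes as they then stand; what a row does not reach is not made up. A row lasts 1/8 s, in which the tool goes at most 62.5 mm and 10.7 degrees, less where a joint would pass 70% of its speed; a pose out of reach is approached as far as the arm can. A call is refused whole if a number of a shift passes 0.0625 or a number of a turn 0.188, either way. A call with a gripper value outside its range is refused whole. OPENING is the finger opening in m, from 0 to 0.0854, set as the call begins (- or left out, the last holds). The fingers move at their own pace and stop on an object; FORCE is the grip in N (left out, the last holds). Time passes only in rows, so rows that do not move let the fingers close. It gives the time, the measured TCP pose, the force and the opening at its end, in the units of the state.
- bot.read_state(): the state, without advancing time (a new reading comes with each control period).
- viewer.snapshot(name): name is "side" or "top"; returns the picture (400x640x3 uint8, red, green, blue); there is no depth.
- viewer.camera_model(name): a dict with "mtx" (3x3 intrinsics, pixels), "view" (4x4, takes a point from world to camera coordinates). Camera axes: x right, y down, z forward; pixel columns grow to the right and rows downward; lengths in m; the calibration is good to about 2 mm. A picture is of the moment at which its call begins. camera_model takes no time and is no camera call.
- bot.sign_off(): hands the job in, once; it reports no verdict.
The state is a dict: "t": time; "qpos": joint angles; "qd": joint speeds; "joint_torque": joint torques, N m; "ee_pos": TCP position; "orientation": TCP orientation; "ft_force": force on the tool from outside, world axes, zero at the start; "ft_torque": the same for the moment, N m; "grip_width": opening from 0.0 (shut) to 1.0 (fully open).
Only numpy, scipy, OpenCV 4.12 (cv2) and the standard library are available. Lean on these libraries where they do the work, as an engineer would, in place of code of your own. Each camera call takes 0.05 s, during which the arm holds its last target.

TASK

Switch the ball sorter on the bench to its other chute: press down the raised pad of its seesaw gate until the gate rocks over its pivot and leans fully the other way, and only then push the tab of the stop slide fully open, to the left as the robot sees it, so that all three steel balls feed down that other chute and come to rest in its tray. Do it by pressing and pushing with the fingertips only: do not touch or carry the balls, and leave everything else on the bench where it is.

Things in the scene. Friction and masses are not known exactly. Their poses are not given: they have to be found in the camera images.
- sorter: Ball sorter fixed to the bench, 6 mm grey base plate (x -142 to 36 mm, 226 mm wide; 60 mm wide behind, to x = 130 mm), white chutes and trays, 0.18 m tall. Origin: on the bench below the gate's pivot. x points away from the robot (turned up to 0.2 rad), y to the robot's left, z up. A feed channel (20 mm clear width, walls 18 mm high, y = 0) falls toward the robot from x = 129 to 19 mm, to the gate's middle.
- gate (a joint): Seesaw gate: trough 130 mm long along the sorter's y, pivot 85 mm above the bench, top-heavy (round steel weight on its robot side). Value in rad: +0.25 left end raised, balls run to the right chute; -0.25 right end raised, balls run to the left chute. Starts leaning either way (rarely still falling to that side in the first half second). Under 0.8 N on the raised pad tips it; past the middle it falls over by itself and stays.
- left_pad (a point): Middle of the top of the left press pad: flat ribbed plate 40 x 32 x 5 mm on the gate's robot side, 36 mm toward the robot and 54 mm left of the pivot; about z = 0.110 raised, 0.083 down. Along its far edge the trough's wall rises 28 mm above it; 101 mm left of the pivot stands the side chute's outer wall, up to z = 0.10.
- right_pad (a point): Middle of the top face of the right press pad, the mirror image of the left one, 54 mm to the right of the pivot.
- stop (a joint): Stop slide: dark steel blade across the feed channel that holds the balls back, with a black upright tab on top. Value in m along the sorter's y, to the left: 0 to 0.005 shut (start), 0.032 fully open at its end stop; the channel is clear from 0.026. It slides with 0.8 N of friction plus 3 N per m/s and stays where it is left.
- tab (a point): On the stop slide's upright black tab (14 mm in x, 10 mm in y, 36 mm high; leans 0.17 rad toward the robot), 7 mm above its middle; the tab's top is 11 mm above this point, its foot 25 mm below, the tops of the channel walls 37 mm below. It moves with the slide. Its foot is a plate 30 mm wide in y; above the foot nothing stands to its right.
- left_tray (a point): Middle of the floor of the left tray: open square tray at the front of the sorter, 56 x 54 mm inside, walls up to z = 48 mm, fed by the left side chute, which falls toward the robot from under the gate's left end.
- right_tray (a point): The same for the right tray, fed by the right side chute.
- ball0_center (a point): Centre of the first steel ball (16 mm across, 17 g), which rests against the stop in the feed channel.
- ball1_center (a point): Centre of the second steel ball, same size, next in the queue.
- ball2_center (a point): Centre of the third steel ball, same size, last in the queue.
- ball0: The first steel ball itself (for its speed; the robot must not touch it).
- ball1: The second steel ball itself (for its speed; the robot must not touch it).
- ball2: The third steel ball itself (for its speed; the robot must not touch it).
- beaker_small: Bystander: small glass beaker, 45 x 48 x 58 mm, loose, left of the feed channel. Origin: centre of its underside.
- cup: Bystander: specimen cup with screw lid, 62 mm across, 68 mm tall, loose, right of the feed channel. Origin: centre of its underside.
- small_bottle: Bystander: small reagent bottle, 44 mm across, 89 mm tall, loose, right of the sorter. Origin: centre of its underside.
- tape: Bystander: roll of packing tape, 92 mm across, 48 mm high, loose, right of the sorter. Origin: centre of its underside.
- tweezers: Bystander: steel tweezers, 126 mm long, 10 mm high, loose, lying on the bench between the bottle and the tape. Origin: centre of its underside.

How it is judged:
By the outcome, as a careful person would: the job done as asked, in the order asked, and still so for the second after the job is handed in, with the robot touching nothing.
It also fails if it takes over 45 s, if anything falls off the work surface, if the arm or the gripper's body presses on something with over 40 N, if the wrist force passes 120 N, or if a joint passes its speed limit or range.

## Working session

There is one attempt and no reset: what is moved stays moved. The work goes in short steps, Python scripts to look and compute and a shell command to move; the robot and the scene stay as the last step left them, time stands still between calls to the robot, and variables do not carry over. Pictures are saved under pics/ and viewed, and the job is handed in when it is done.

```bash
ls; mkdir -p pics; python3 - <<'E'
from workcell import bot, viewer
import cv2
s=bot.read_state(); print({k:s[k] for k in('t','ee_pos','orientation','ft_force','grip_width')})
for n in('side','top'):
    im=viewer.snapshot(n); cv2.imwrite(f'pics/{n}0.png',im[:,:,::-1]); print(n,viewer.camera_model(n))
E
```

```text
pics
{'t': 0.0, 'ee_pos': array([ 0.18385874, -0.59697323,  0.23062038]), 'orientation': array([ 3.14149477e+00,  1.28048814e-03, -1.27197844e+00]), 'ft_force': array([-0.09301142, -0.24059572,  0.17366527]), 'grip_width': 0.9970115069387149}
side {'mtx': array([[502.48210704,   0.        , 316.8355833 ],
       [  0.        , 502.48210704, 208.10749073],
       [  0.        ,   0.        ,   1.        ]]), 'view': array([[-0.9908095 , -0.13520637, -0.0039704 ,  0.5147045 ],
       [-0.050629  ,  0.39791525, -0.9160241 ,  0.16021881],
       [ 0.12543218, -0.90740437, -0.40110358,  1.40123331],
       [ 0.        ,  0.        ,  0.        ,  1.        ]])}
top {'mtx': array([[394.31311475,   0.        , 320.49885707],
       [  0.        , 394.31311475, 203.82561236],
       [  0.        ,   0.        ,   1.        ]]), 'view': array([[ 0.02647401, -0.99956279,  0.01316683, -0.03643446],
       [-0.99412999, -0.02770776, -0.1045841 ,  0.55592838],
       [ 0.1049032 , -0.01032078, -0.99442888,  1.28129649],
       [ 0.        ,  0.        ,  0.        ,  1.        ]])}
```

View pics/side0.png

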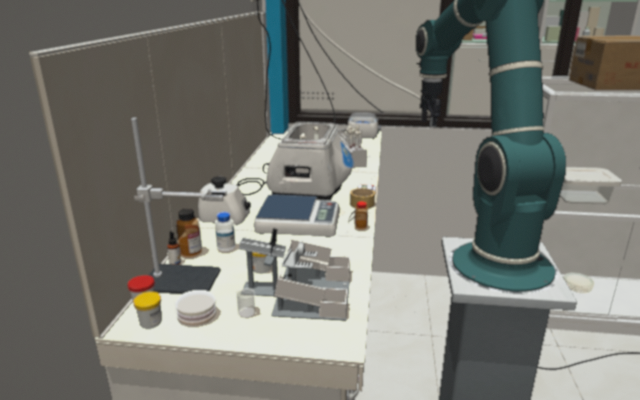

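View pics/top0.png

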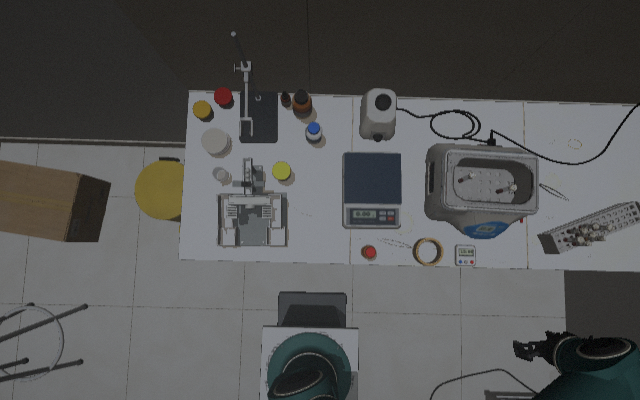

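```bash
python3 - <<'E'
import cv2
a=cv2.imread('pics/top0.png')[145:265,200:310]; b=cv2.imread('pics/side0.png')[220:330,225:365]
cv2.imwrite('pics/topz.png',cv2.resize(cv2.convertScaleAbs(a,alpha=1.3),None,fx=5,fy=5,interpolation=cv2.INTER_CUBIC)); cv2.imwrite('pics/sidez.png',cv2.resize(b,None,fx=5,fy=5,interpolation=cv2.INTER_CUBIC))
E
```

```text
(no output)
```

View pics/topz.png

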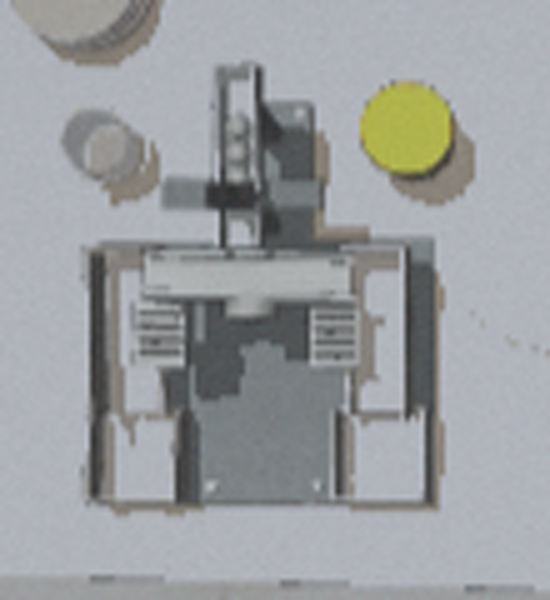

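View pics/sidez.png

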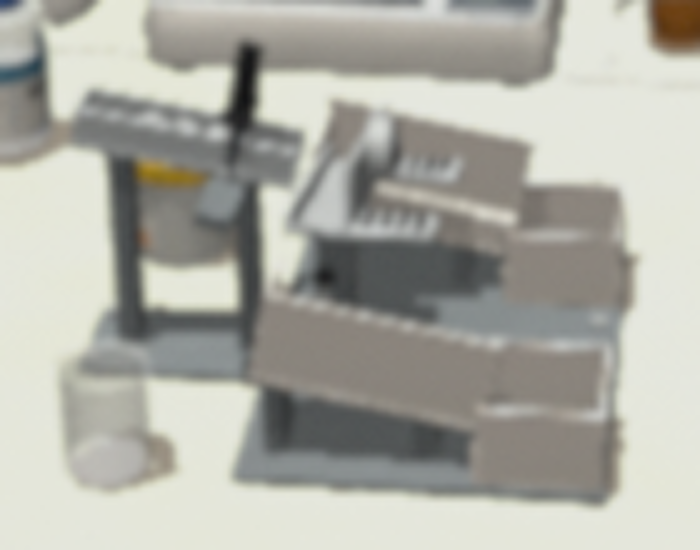

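```bash
cat > h.py <<'E'
import numpy as np
from workcell import bot, viewer
M={n:viewer.camera_model(n) for n in('side','top')}
def ray(n,p):
    m=M[n];R=m['view'][:3,:3];t=m['view'][:3,3]
    d=R.T@np.linalg.inv(m['mtx'])@[p[0],p[1],1.]; return -R.T@t,d/np.linalg.norm(d)
def onz(n,p,z):
    o,d=ray(n,p); return o+d*(z-o[2])/d[2]
def tri(pt,ps):
    o1,d1=ray('top',pt);o2,d2=ray('side',ps)
    s=np.linalg.lstsq(np.c_[d1,-d2],o2-o1,rcond=None)[0]
    a=o1+d1*s[0];b=o2+d2*s[1]; return (a+b)/2,np.linalg.norm(a-b)
def proj(n,P):
    m=M[n];c=m['view'][:3,:3]@P+m['view'][:3,3];u=m['mtx']@c;return u[:2]/u[2]
T=lambda x,y:(x/5+200-.4,y/5+145-.4)
S=lambda x,y:(x/5+225-.4,y/5+220-.4)
E
python3 - <<'E'
from h import *
np.set_printoptions(precision=4,suppress=True)
print('lpad',tri(T(160,334),S(395,222)))
print('rpad',tri(T(333.5,334),S(432,167)))
print('tabtop',tri(T(231,187),S(250,47)))
for n,p in dict(tabtop=(231,187)).items(): pass
# base front corners, on z .006 ; tray tops at .048
for p in [(112,500),(178,500),(335,500),(425,500)]: print('trayfrontish',onz('top',T(*p),.048))
print('base front',onz('top',T(205,503),.006),onz('top',T(330,503),.006))
for p in [(222,66),(260,64),(220,245),(258,245)]: print('chan',p,onz('top',T(*p),.12))
E
```

```text
lpad (array([0.5164, 0.2541, 0.1122]), np.float64(0.0007226943305679153))
rpad (array([0.5179, 0.1499, 0.0854]), np.float64(0.008005380896175309))
tabtop (array([0.5975, 0.2027, 0.1749]), np.float64(0.00539271338075438))
trayfrontish [0.4135 0.2935 0.048 ]
trayfrontish [0.4146 0.251  0.048 ]
trayfrontish [0.4173 0.1497 0.048 ]
trayfrontish [0.4188 0.0915 0.048 ]
base front [0.4129 0.2414 0.006 ] [0.4151 0.1581 0.006 ]
chan (222, 66) [0.685  0.2223 0.12  ]
chan (260, 64) [0.687  0.1987 0.12  ]
chan (220, 245) [0.5723 0.2183 0.12  ]
chan (258, 245) [0.573  0.1948 0.12  ]
```

```bash
python3 -m jog '[{"slide":[0,0,-0.04],"roll":0.136},{"slide":[0,0,-0.04],"roll":0.136},{"slide":[-0.055,-0.022,0],"roll":0},{"slide":[-0.055,-0.022,0],"roll":0},{"slide":[-0.055,-0.022,0],"roll":0}]' 0 20; python3 - <<'E'
from h import *
import cv2
a=viewer.snapshot('top')[:,:,::-1][165:205,225:275]
cv2.imwrite('pics/topzz.png',cv2.resize(cv2.convertScaleAbs(a,alpha=1.4),None,fx=12,fy=12,interpolation=cv2.INTER_NEAREST))
E
```

```text
t: 0.72
ee_pos: [0.2464, -0.4285, 0.311]
orientation: [3.139, 0.004, -1.558]
ft_force: [0.4, -0.4, 0.3]
grip_width: 0.003
```

View pics/topzz.png

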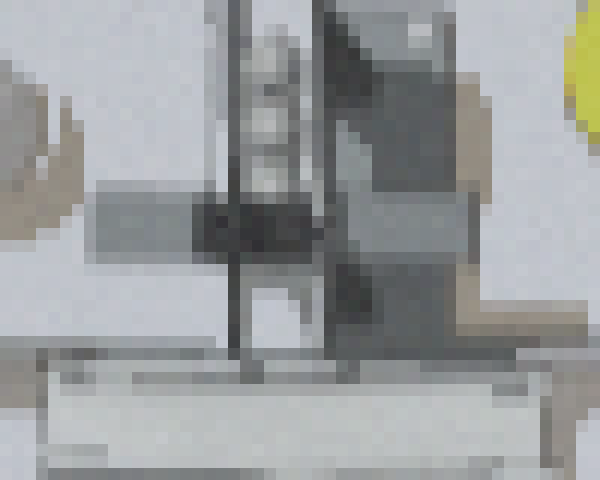

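```bash
python3 -m jog '[{"slide":[-0.057,-0.0235,0],"roll":0},{"slide":[-0.057,-0.0235,0],"roll":0},{"slide":[-0.057,-0.0235,0],"roll":0},{"slide":[-0.057,-0.0235,0],"roll":0},{"slide":[-0.057,-0.0235,0],"roll":0},{"slide":[-0.057,-0.0235,0],"roll":0},{"slide":[-0.057,-0.0235,0],"roll":0},{"slide":[-0.057,-0.0235,0],"roll":0}]'; python3 - <<'E'
from h import *
np.set_printoptions(precision=4,suppress=True)
for c,r,z in [(240.7,184,.175),(240.7,184,.139),(244,184,.175),(248,184,.139),(251.6,184,.139),(246,181.2,.175),(246,186.5,.175)]: print(c,r,z,onz('top',(c,r),z))
for y in(.2,.21,.215):
  o,d=ray('side',S(250,45)); print(y,o+d*(y-o[1])/d[1])
print(proj('top',np.array([.61,.203,.139])))
E
```

```text
t: 1.78
ee_pos: [0.4265, 0.0371, 0.3133]
orientation: [3.141, 0.004, -1.556]
ft_force: [1.2, -0.2, -0.0]
grip_width: -0.001
240.7 184 0.175 [0.5938 0.2179 0.175 ]
240.7 184 0.139 [0.5992 0.2249 0.139 ]
244 184 0.175 [0.594  0.2082 0.175 ]
248 184 0.139 [0.5998 0.2027 0.139 ]
251.6 184 0.139 [0.6001 0.1918 0.139 ]
246 181.2 0.175 [0.6026 0.2027 0.175 ]
246 186.5 0.175 [0.5867 0.2019 0.175 ]
0.2 [0.5954 0.2    0.1744]
0.21 [0.593  0.21   0.1793]
0.215 [0.5918 0.215  0.1818]
[248.059  180.7052]
```

```bash
python3 -m jog '[{"slide":[-0.055,-0.022,0],"roll":0},{"slide":[-0.055,-0.022,0.02],"roll":0},{"slide":[-0.055,-0.022,0.02],"roll":0},{"slide":[-0.053,-0.022,0.02],"roll":0},{"slide":[0,0,0.04],"roll":0},{"slide":[0,0,0.04],"roll":0},{"slide":[0,0,0.0],"roll":0}]'; python3 - <<'E'
import cv2
from workcell import viewer
for n,(r,c) in dict(side=(180,225),top=(145,200)).items():
  im=viewer.snapshot(n)[:,:,::-1][r:r+150,c:c+150]
  cv2.imwrite(f'pics/{n}1.png',cv2.resize(im,None,fx=4,fy=4,interpolation=cv2.INTER_CUBIC))
E
```

```text
t: 2.65
ee_pos: [0.512, 0.2653, 0.17]
orientation: [3.14, 0.006, -1.553]
ft_force: [0.7, -0.4, 0.6]
grip_width: -0.004
```

View pics/side1.png

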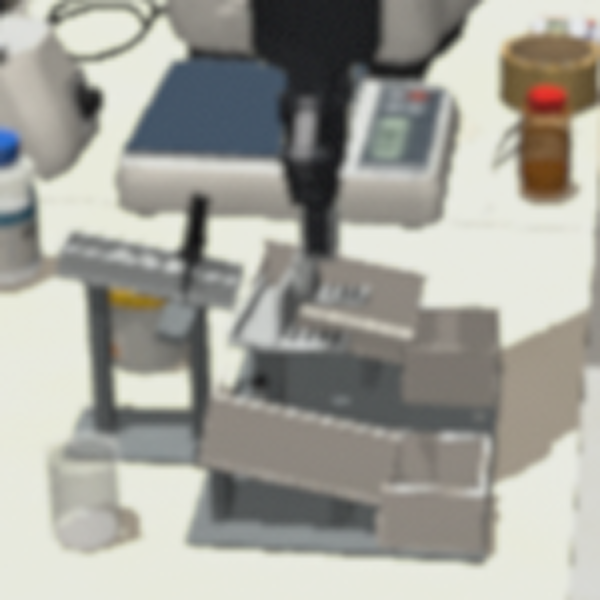

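View pics/top1.png

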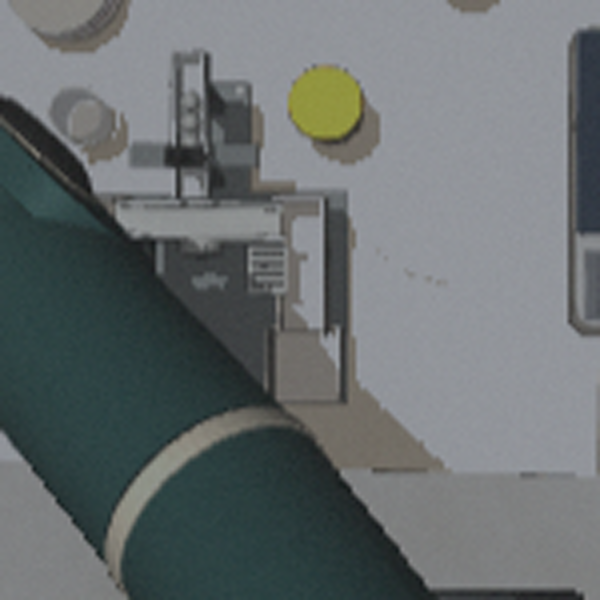

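```bash
python3 -c "
from h import *
print(proj('side',np.array([.512,.2653,.17])))"
python3 -m jog '[{"slide":[0.007,0,0.02],"roll":0},{"slide":[0,0,0.02],"roll":0},{"slide":[0,0,0.012],"roll":0},{"slide":[0,0,0],"roll":0}]'
```

```text
[304.17713248 244.66386108]
t: 3.25
ee_pos: [0.5157, 0.2586, 0.1215]
orientation: [-3.134, 0.008, -1.556]
ft_force: [0.1, -0.5, -0.4]
grip_width: -0.003
```

```bash
python3 -m jog '[{"slide":[0,0.004,0.005],"roll":0},{"slide":[0,0,0.007],"roll":0},{"slide":[0,0,0.007],"roll":0},{"slide":[0,0,0.007],"roll":0},{"slide":[0,0,0.005],"roll":0}]'
```

```text
t: 3.88
ee_pos: [0.5121, 0.2595, 0.0894]
orientation: [-3.133, 0.009, -1.555]
ft_force: [0.2, -0.1, 0.2]
grip_width: 0.002
```

```bash
python3 -m jog '[{"slide":[0,0,0.003],"roll":0},{"slide":[0,0,0],"roll":0}]'
python3 - <<'E'
import cv2
from workcell import viewer
for n,(r,c) in dict(side=(180,225),top=(145,200)).items():
  im=viewer.snapshot(n)[:,:,::-1][r:r+150,c:c+150]
  cv2.imwrite(f'pics/{n}2.png',cv2.resize(im,None,fx=4,fy=4,interpolation=cv2.INTER_CUBIC))
E
```

```text
t: 4.12
ee_pos: [0.512, 0.2595, 0.0858]
orientation: [-3.133, 0.009, -1.555]
ft_force: [-0.4, -0.3, 0.1]
grip_width: 0.004
```

View pics/side2.png

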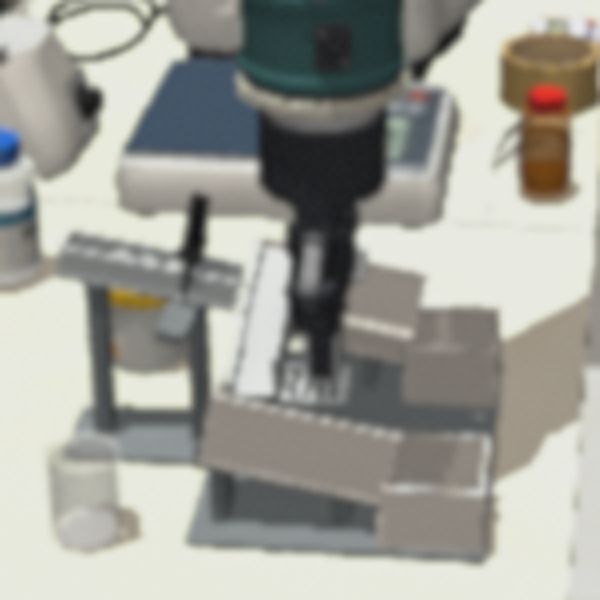

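```bash
python3 -m jog '[{"slide":[0,0,-0.03],"roll":0},{"slide":[0,0,-0.055],"roll":0},{"slide":[0,0,-0.05],"roll":0},{"slide":[0.047,0,0],"roll":0},{"slide":[0.046,0,0],"roll":0},{"slide":[0,-0.042,0],"roll":0},{"slide":[0,-0.042,0],"roll":0},{"slide":[0,0,0],"roll":0}]'
python3 - <<'E'
import cv2
from workcell import viewer
for n,(r,c) in dict(side=(180,225),top=(145,200)).items():
  im=viewer.snapshot(n)[:,:,::-1][r:r+150,c:c+150]
  cv2.imwrite(f'pics/{n}3.png',cv2.resize(im,None,fx=4,fy=4,interpolation=cv2.INTER_CUBIC))
E
```

```text
t: 5.22
ee_pos: [0.599, 0.1629, 0.2279]
orientation: [-3.129, 0.007, -1.556]
ft_force: [-0.9, -1.3, -0.3]
grip_width: 0.002
```

View pics/side3.png

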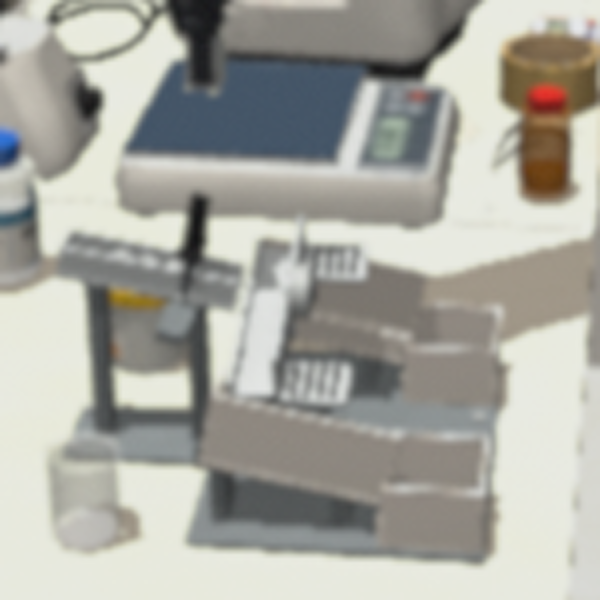

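View pics/top3.png

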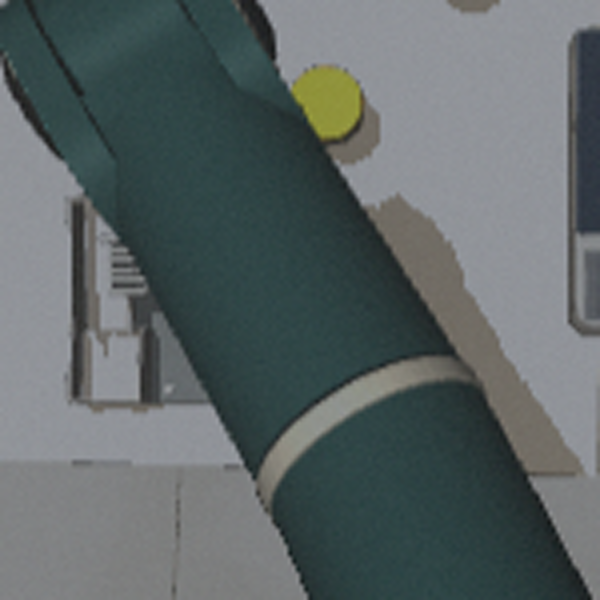

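```bash
python3 -c "
from h import *
for y in (.254,.150):
  for z in(.083,.110):print(y,z,proj('side',np.array([.516,y,z])))"
python3 -m jog '[{"slide":[0,0,0.04],"roll":0},{"slide":[0,0,0.035],"roll":0},{"slide":[0,0.001,0],"roll":0}]'
python3 - <<'E'
import cv2
from workcell import viewer
for n,(r,c) in dict(side=(180,225)).items():
  im=viewer.snapshot(n)[:,:,::-1][r:r+150,c:c+150]
  cv2.imwrite(f'pics/{n}4.png',cv2.resize(im,None,fx=4,fy=4,interpolation=cv2.INTER_CUBIC))
E
```

```text
0.254 0.083 [303.78426244 274.62172545]
0.254 0.11 [303.6204072  264.79477495]
0.15 0.083 [310.18375432 253.74233175]
0.15 0.11 [310.08582941 244.46079389]
t: 5.7
ee_pos: [0.5948, 0.1655, 0.1532]
orientation: [-3.128, 0.007, -1.551]
ft_force: [-0.4, 0.3, -0.0]
grip_width: -0.001
```

View pics/side4.png

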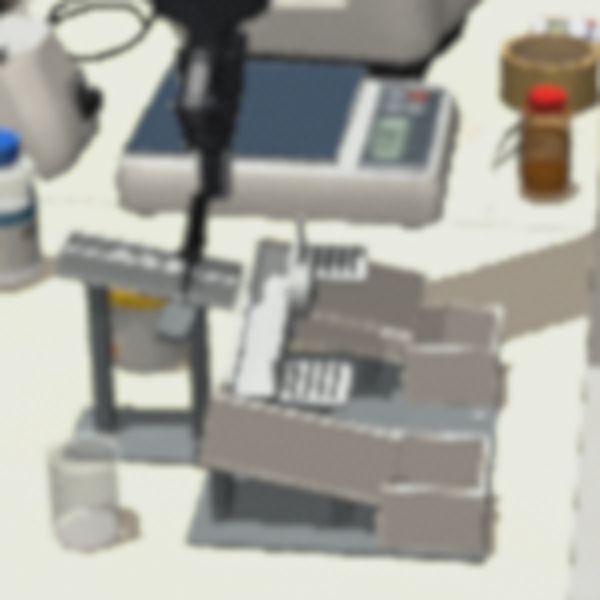

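```bash
python3 -m jog '[{"slide":[-0.008,-0.004,0],"roll":0},{"slide":[-0.008,0,0],"roll":0},{"slide":[-0.008,0,0],"roll":0},{"slide":[-0.008,0,0],"roll":0},{"slide":[-0.008,0,0],"roll":0},{"slide":[-0.006,0,0],"roll":0}]'
```

```text
t: 6.5
ee_pos: [0.5997, 0.216, 0.1599]
orientation: [-3.121, 0.008, -1.551]
ft_force: [-0.7, -1.1, -1.1]
grip_width: -0.002
```

```bash
python3 - <<'E'
import cv2
from workcell import viewer
for n,(r,c) in dict(side=(180,225)).items():
  im=viewer.snapshot(n)[:,:,::-1][r:r+150,c:c+150]
  cv2.imwrite(f'pics/{n}5.png',cv2.resize(im,None,fx=4,fy=4,interpolation=cv2.INTER_CUBIC))
E
```

```text
(no output)
```

View pics/side5.png

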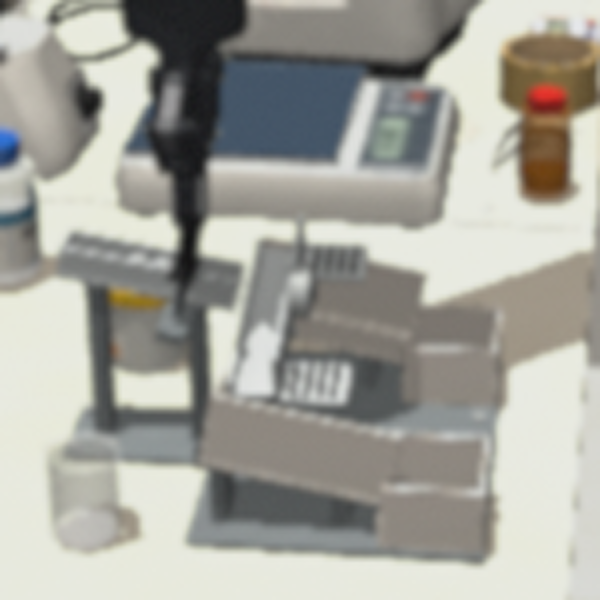

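```bash
python3 -m jog '[{"slide":[-0.007,0,0.003],"roll":0},{"slide":[-0.007,0,0.003],"roll":0},{"slide":[-0.006,0,0.001],"roll":0}]'
```

```text
t: 6.92
ee_pos: [0.6033, 0.2221, 0.1538]
orientation: [-3.12, -0.014, -1.563]
ft_force: [-10.6, -38.1, 24.1]
grip_width: -0.001
```

```bash
python3 - <<'E'
import cv2
from workcell import viewer
for n,(r,c) in dict(side=(180,225)).items():
  im=viewer.snapshot(n)[:,:,::-1][r:r+150,c:c+150]
  cv2.imwrite(f'pics/{n}6.png',cv2.resize(im,None,fx=4,fy=4,interpolation=cv2.INTER_CUBIC))
E
```

```text
(no output)
```

View pics/side6.png

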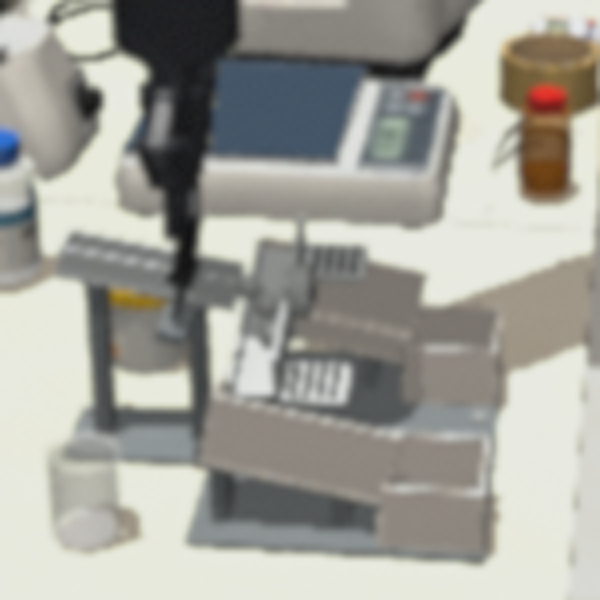

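```bash
python3 -m jog '[{"slide":[0.012,0,0],"roll":0},{"slide":[0.02,0,0],"roll":0},{"slide":[0.0,0,-0.04],"roll":0},{"slide":[0,0,-0.04],"roll":0}]';python3 - <<'E'
import cv2
from workcell import viewer
for n,(r,c) in dict(side=(180,225)).items():
  im=viewer.snapshot(n)[:,:,::-1][r:r+150,c:c+150]
  cv2.imwrite(f'pics/{n}7.png',cv2.resize(im,None,fx=4,fy=4,interpolation=cv2.INTER_CUBIC))
E
```

```text
t: 7.48
ee_pos: [0.6009, 0.1872, 0.2328]
orientation: [-3.125, -0.016, -1.565]
ft_force: [-0.9, 0.3, -0.2]
grip_width: 0.0
```

View pics/side7.png

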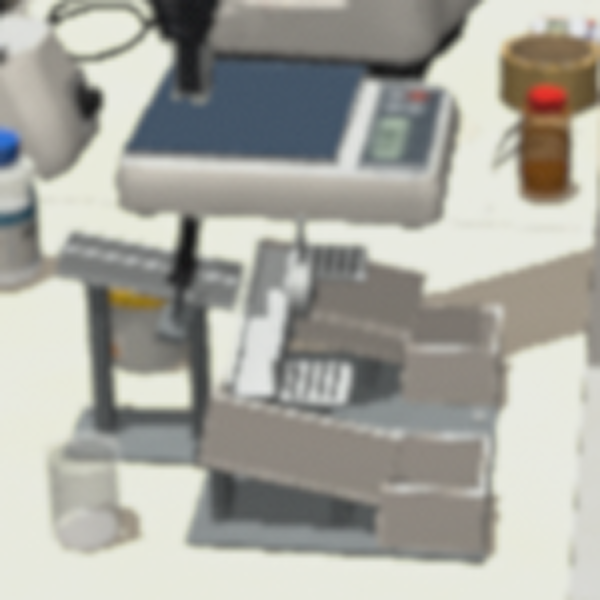

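```bash
python3 -m jog '[{"slide":[0.03,0,-0.05],"roll":0},{"slide":[0.05,0,-0.02],"roll":0},{"slide":[0.055,0.01,0],"roll":0},{"slide":[0.055,0.02,0],"roll":0},{"slide":[0.055,0.02,0],"roll":0},{"slide":[0.055,0.02,0],"roll":0},{"slide":[0,0,0],"roll":0}]';python3 - <<'E'
import cv2
from workcell import viewer
for n,(r,c) in dict(side=(220,225),top=(160,205)).items():
  im=viewer.snapshot(n)[:,:,::-1][r:r+100,c:c+140]
  cv2.imwrite(f'pics/{n}8.png',cv2.resize(cv2.convertScaleAbs(im,alpha=1.3 if n=='top' else 1),None,fx=5.7,fy=5.7,interpolation=cv2.INTER_CUBIC))
E
```

```text
t: 8.4
ee_pos: [0.5298, -0.1226, 0.3109]
orientation: [-3.116, -0.012, -1.565]
ft_force: [-0.6, 1.4, 0.6]
grip_width: -0.002
```

View pics/side8.png

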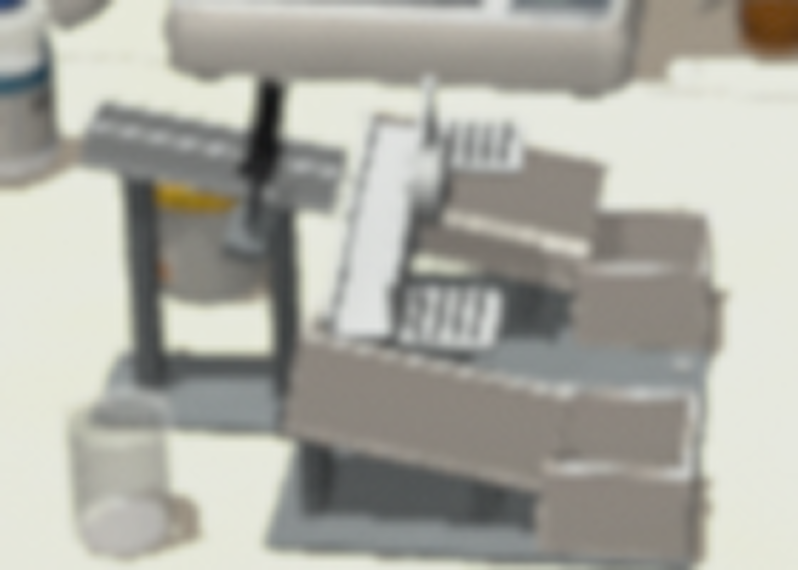

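View pics/top8.png

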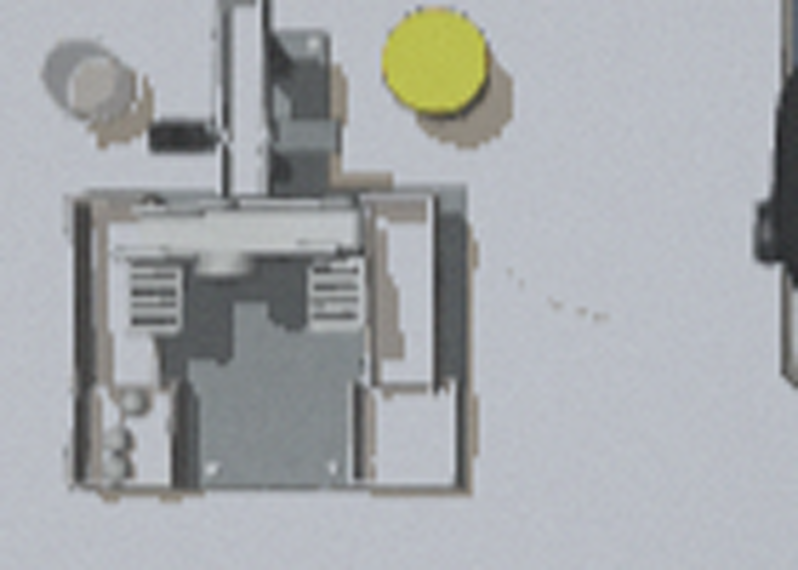

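```bash
python3 -m jog '[{"slide":[0,0,0],"roll":0},{"slide":[0,0,0],"roll":0},{"slide":[0,0,0],"roll":0},{"slide":[0,0,0],"roll":0},{"slide":[0,0,0],"roll":0},{"slide":[0,0,0],"roll":0},{"slide":[0,0,0],"roll":0},{"slide":[0,0,0],"roll":0}]';python3 - <<'E'
from h import *
import cv2
t=viewer.snapshot('top')[:,:,::-1]
cv2.imwrite('pics/top9full.png',t)
cv2.imwrite('pics/top9.png',cv2.resize(cv2.convertScaleAbs(t[170:255,210:300],alpha=1.4),None,fx=7,fy=7,interpolation=cv2.INTER_NEAREST))
a=cv2.imread('pics/top0.png')
for im in(a,t):
    g=im[182:187,220:262].max(2).mean(0).astype(int); print(g)
tr=onz
for p in [(133,400),(118,440),(115,470)]: print(onz('top',(p[0]/5.7+205-.4,p[1]/5.7+160-.4),.018))
R=np.array([[1,-.027],[.027,1]]);O=np.array([.553,.204])
for p in [(-.142,.113),(-.142+.056,.047)]: print(O+R@p)
E
```

```text
t: 9.5
ee_pos: [0.5321, -0.1147, 0.3109]
orientation: [-3.115, -0.01, -1.554]
ft_force: [-1.3, 0.2, 0.0]
grip_width: -0.004
[133 131 108 107 115 116 116 117 123 124 131 140 114  98  97  99  99  98
  98  99  97  61  49  48  44  44  42  45  48  48  49  77  60  63  85  92
  92  91  92  93  92  92]
[140 138 114 114 123 122 123 124 131 132 138  70  53  53  52  50  49  52
  53  55  56  75  81 120 100 112 150 151 150 151 138 132  80  75  98  98
  97  97  97  99  99  97]
[0.46276131 0.28347092 0.018     ]
[0.43933133 0.29097797 0.018     ]
[0.42194523 0.29181705 0.018     ]
[0.407949 0.313166]
[0.465731 0.248678]
```

View pics/top9.png

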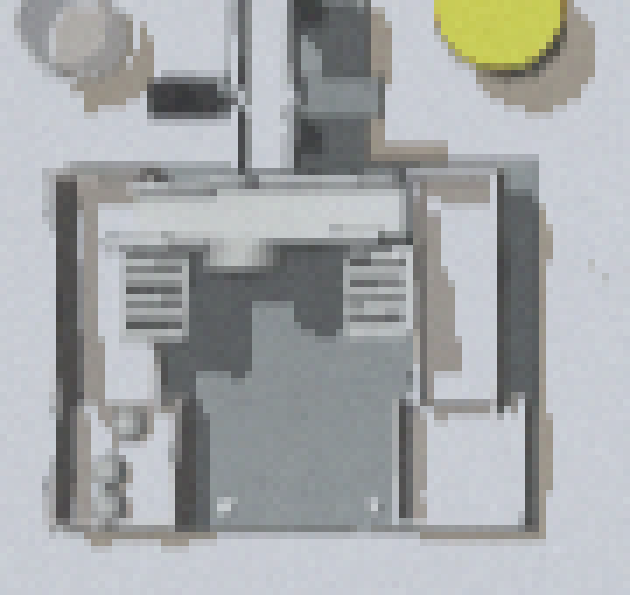

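```bash
python3 -c "
from workcell import bot
print(bot.sign_off(),bot.read_state()['t'])"
```

```text
the job is handed in; nothing more can be done
the job is handed in; nothing more can be done
```

The sorter now feeds its left chute, and all three balls are at rest in the left tray. The job was handed in at about 9.6 s.

- **Gate:** It started with the left end raised. I pressed the left pad down with closed fingertips, and it rocked over. Before I touched the stop, the side view showed both pads within about a pixel of where they should be fully tipped (left z about 0.083, right z about 0.110).
- **Stop slide:** I pushed the tab to the left until the wrist force jumped to 38 N sideways and 24 N upward. I took this as the end stop. The upward part was not expected. In the top view the slide had moved about 29–30 mm. That matches fully open if it started 2–3 mm along, but I did not measure the start exactly.
- **Balls:** The feed channel is empty. Two top views about 1 s apart show the three balls in the same places in the left tray.
- **Surroundings:** The robot stood clear of everything at the end. The beaker and cup are where they were. I judged the bystanders by eye only, and my last pictures did not cover the bottle, tape and tweezers.

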